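# Set the drive collar on the spindle of a tissue-roll winder

### The job

On the blue roll winder, first pinch the bare upright spindle with the fingers and turn it until they are closed on its milled white flat and that flat faces the yellow mark on the base. Then fetch the loose aluminium collar, slide it down over the spindle with its red thumb screw over the flat and so towards the yellow mark, and push it down against the sprung brass washer as far as the spring goes. Finish while still gripping the collar and holding it down there, so that a colleague can tighten the screw; leave the jar, tin and brush alone.

Things in the scene. Friction and masses are not known exactly. Their poses are not given: they have to be found in the camera images.
- winder: Bench roll winder fixed to the table: blue base plate 130 x 130 x 12 mm, grey round housing 62 mm in diameter up to 30 mm height, dark sleeve 33 mm in diameter up to 48 mm. Origin: centre of the underside, on the table and on the spindle's vertical axis. Its +x axis points from the spindle to the yellow mark (10 mm wide stripe), away from the robot, up to 0.4 rad to either side.
- shaft (a joint): Angle (rad) of the upright dark spindle, growing anticlockwise seen from above, no end stops; 0 = flat faces the yellow mark. Starts anywhere from 0.6 to 2.6. Takes 0.04 N m to turn, stays where it is left. Spindle 24 mm in diameter, 2 mm chamfer, top 105 mm above the table; it can be pinched from 65 mm (washer) to 101 mm height.
- flat (a point): The white milled flat along one side of the spindle, 18 mm wide, from 45 to 101 mm above the table. Origin: middle of the flat's face, 6.8 mm from the spindle's axis and 73 mm above the table; its x axis points outward from the spindle (the way the flat faces), z up. Fingers closed square on the flat and the round back stand about 19 mm apart, elsewhere up to 24 mm.
- washer (a joint): How far (m) the sprung brass washer round the spindle is pressed down: 0 = up, 0.010 = fully down on its stop. The spring pushes up with about 4.4 N at 0 and 10 N at 0.010. The washer does not turn.
- washer_top (a point): Centre of the upper face of the brass washer (38 mm outside diameter, 5 mm thick, on the spindle's axis), 65 mm above the table when up, 55 mm when fully pressed down.
- collar_center (a point): Centre of the loose aluminium collar (49 mm diameter, 26 mm high, about 0.2 kg) lying flat; its underside is 13 mm below. Grip it by the spanner flats facing its +y and -y, 50 mm apart, 26 mm long. +x points to the red thumb screw (ends 44 mm out). Bore 27 mm along z, with a brass pad on the +x side, 12 mm wide, 7.6 mm from the centre: it fits the spindle only pad on flat, within some 8 degrees.
- screw (a point): Middle of the red thumb screw's knob on the collar, 37 mm from the collar's centre along its +x, half-way up.
- jar: Amber glass jar with black lid, 64 mm diameter, 85 mm high; origin at its foot. Bystander.
- tin: Green-labelled tin, 76 mm diameter, 100 mm high; origin at its foot. Bystander.
- brush: Flat paint brush lying on the table, 200 mm long; origin at its underside. Bystander.
There are look-alikes about, which are no part of the job. Of the things that look like the part that bears collar_center, take the one that is farthest from the robot's base at the start. What is shaped like the winder but turquoise is not meant.

How it is judged:
By the outcome, as a careful person would: the job done as asked, in the order asked, and still so for the second after the job is handed in, while the arm keeps its last pose, push and grip.
It also fails if it takes over 72 s, if anything falls off the work surface, if the arm or the gripper's body presses on something with over 40 N, if the wrist force passes 120 N, or if a joint passes its speed limit or range.

### The arm

A 7-joint arm with a two-finger parallel gripper is mounted at the origin on the work surface. World frame = base frame: x ahead of the robot, y to its left, z up, the work surface at z = 0. Lengths are in m, angles in rad, forces in N, time in s.
With the tool pointing down it reaches from about 0.35 to 0.9 m from the base axis. Payload 8.1 kg.
Tool frame: the origin (TCP) lies midway between the tips of the shut fingers; the grasp point (between the pads) lies arm.grasp_offset behind it (arm.grasp_offset is the distance from the TCP to the grasp point, in m); z points along the fingers, y is the line along which they close (so a half turn about z gives the same grasp; the last joint's range is limited). The gripper opens to 92 mm and grips with 3 to 60 N. Pads are 19 mm wide; open, the fingers measure 130 mm over their backs; the gripper's body (75 mm by 190 mm) begins 47 mm behind the grasp point.
Start: joints at [-1.374, 0.434, 0.025, 1.573, -0.012, 1.134, -0.075], TCP at [0.185, 0.597, 0.227] pointing down, gripper open.
Joint ranges: [-2.62, 2.62], [-0.44, 2.09], [-1.27, 1.32], [0.08, 2.57], [-1.32, 4.46], [0.12, 2], [-2.74, 2.74]. Speed limits (rad/s): [2.22, 2.22, 3.01, 3.01, 3.14, 3.14, 3.14].

### API

Orientations are given as a rotation vector (axis times angle).
In Python, from cell import observe, imaging, arm gives the robot as it stands.
- The arm moves only by the tool apply_moves, never from a script. Its argument "commands" is a list of rows, each a list of 5 numbers: the opening in per cent of the stroke, from 0 (shut) to 100 (fully open), then the shift along the world's x, y, z in units of 0.06 m (1.0 is 0.06 m), then the turn about the world's z in units of 0.5 rad (1.0 is 0.5 rad). A call has 1 to 12 rows; each row shifts and turns the commanded pose from where the row before left it; what a row does not reach is not made up. A row lasts 1/8 s, in which the tool goes at most 62.5 mm and 10.7 degrees, less where a joint would pass 70% of its speed; a pose out of reach is approached as far as the arm can. A call with a number of a shift or a turn outside -1 to 1 is refused whole. A call with a gripper value outside its range is refused whole. The fingers move at their own pace and stop on an object; "newtons" is the grip in N (left out, the last holds). Time passes only in rows, so rows that do not move let the fingers close. It gives the time, the measured TCP pose, the force, the opening and the grip force at its end, in the units of the state.
- observe(): the state, without advancing time (a new reading comes with each control period).
- imaging.get_image(name): name is "side" or "top"; returns (picture, depth): 420x560x3 uint8, red, green, blue; 420x560 float32, m along the optical axis (not along the pixel's ray), 0 where there is no reading.
- imaging.camera_params(name): a dict with "camera_matrix" (3x3 intrinsics, pixels), "origin" and "rotation" of the camera in the world. Camera axes: x right, y up, looking along -z (the intrinsics and any distortion apply to the point x, -y, -z); pixel columns grow to the right and rows downward; lengths in m; the calibration is good to about 2 mm. A picture is of the moment at which its call begins. camera_params takes no time and is no camera call.
- arm.sign_off(): hands the job in; it is judged then, once.
The state is a dict: "clock": time; "joints": joint angles; "dq": joint speeds; "joint_efforts": joint torques, N m; "position": TCP position; "ee_rot": TCP orientation; "force": force on the tool from outside, world axes, zero at the start; "ft_torque": the same for the moment, N m; "width": opening from 0.0 (shut) to 1.0 (fully open); "gripper_force": force on a finger pad.
Only numpy, scipy, OpenCV 4.12 (cv2) and the standard library are available. Lean on these libraries where they do the work, as an engineer would, in place of code of your own. Each camera call takes 0.05 s, during which the arm holds its last target. There are 200 camera calls.

## Working session

There is one attempt and no reset: what is moved stays moved. The work goes in short steps, Python scripts to look and compute and a tool call to move; the robot and the scene stay as the last step left them, time stands still between calls to the robot, and variables do not carry over. Pictures are saved under pics/ and viewed, at most 10 in all, crops included, and the job is handed in when it is done.

Besides the shell and the picture viewer there is one more tool, called after ">>>" as name([rows], argument=value, ...), one row to a line, values as JSON. apply_moves: Moves the arm, as the interface text tells. Its arguments: {"type":"object","properties":{"commands":{"type":"array"},"newtons":{"type":"number"}},"required":["commands"]}

```bash
mkdir -p pics; cat > h.py <<'E'
import numpy as np, cv2
from cell import observe, imaging, arm
def cam(n):
    p=imaging.camera_params(n); return np.array(p["camera_matrix"]),np.array(p["origin"]),np.array(p["rotation"]),p
def cloud(n,depth):
    K,o,R,p=cam(n)
    v,u=np.mgrid[:depth.shape[0],:depth.shape[1]]
    x=(u-K[0,2])/K[0,0]*depth; y=(v-K[1,2])/K[1,1]*depth
    return np.stack([x,-y,-depth],-1)@R.T+o
def proj(n,P):
    K,o,R,p=cam(n); c=(np.atleast_2d(P)-o)@R
    return np.c_[K[0,0]*c[:,0]/-c[:,2]+K[0,2],-K[1,1]*c[:,1]/-c[:,2]*1+K[1,2]]
def grab(n,tag):
    im,d=imaging.get_image(n); cv2.imwrite(f"pics/{tag}.png",im[:,:,::-1]); np.save(f"pics/{tag}.npy",d); return im,d
E
python3 - <<'E'
from h import *
for n in("top","side"):
    grab(n,n+"0"); print(cam(n))
print(arm.grasp_offset,observe())
a=cv2.imread("pics/top0.png");
E
```

```text
(array([[460.63476146,   0.        , 271.23581697],
       [  0.        , 460.63476146, 207.44711313],
       [  0.        ,   0.        ,   1.        ]]), array([0.43475679, 0.00133018, 1.15974894]), array([ 0.09383168, -0.0765373 , -1.56889285]), {'camera_matrix': array([[460.63476146,   0.        , 271.23581697],
       [  0.        , 460.63476146, 207.44711313],
       [  0.        ,   0.        ,   1.        ]]), 'origin': array([0.43475679, 0.00133018, 1.15974894]), 'rotation': array([ 0.09383168, -0.0765373 , -1.56889285])})
(array([[475.90063774,   0.        , 278.70053883],
       [  0.        , 475.90063774, 211.34605999],
       [  0.        ,   0.        ,   1.        ]]), array([ 0.5255558 , -1.06305396,  0.94488366]), array([ 0.88086655, -0.00545749, -0.04264857]), {'camera_matrix': array([[475.90063774,   0.        , 278.70053883],
       [  0.        , 475.90063774, 211.34605999],
       [  0.        ,   0.        ,   1.        ]]), 'origin': array([ 0.5255558 , -1.06305396,  0.94488366]), 'rotation': array([ 0.88086655, -0.00545749, -0.04264857])})
0.0188 {'clock': 0.1, 'joints': array([-1.37358531,  0.4351402 ,  0.02496831,  1.57401967, -0.01160279,
        1.13401046, -0.07509619]), 'dq': array([-0.00044981, -0.00203455,  0.00217742, -0.00101024,  0.00055826,
        0.00033884,  0.00143641]), 'joint_efforts': array([ 4.77445385e-03, -6.69131327e+01,  9.88987349e-01, -3.15151083e+01,
       -6.04790146e-02,  3.74234864e-02,  3.18639263e-05]), 'position': array([0.18449594, 0.59665511, 0.22602629]), 'ee_rot': array([-4.69263252e-01, -3.10625656e+00,  2.24602209e-03]), 'force': array([-0.53255265,  0.48969024,  0.31498981]), 'ft_torque': array([ 0.04801691, -0.03163929,  0.00477729]), 'gripper_force': 0.0, 'width': 0.998552129390457}
```

Rotation is a rotation vector; fix and view.

```bash
sed -i 's/np.array(p\["rotation"\]),p/cv2.Rodrigues(np.array(p["rotation"]))[0],p/' h.py; python3 - <<'E'
from h import *
for n in("top","side"):
    P=cloud(n,np.load(f"pics/{n}0.npy")); np.save(f"pics/{n}0P.npy",P)
    z=P[...,2]; print(n,np.percentile(z,[5,25,50,75]))
E
```

```text
top [-7.51893241e-01 -2.25908368e-03  4.10650506e-05  2.41469795e-03]
side [-0.75312746 -0.30231072 -0.00102487  0.00200552]
```

View pics/top0.png

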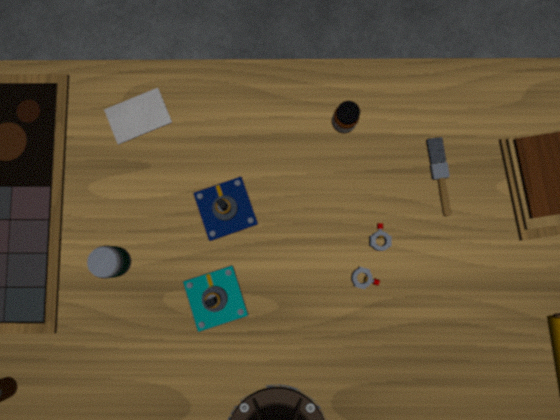

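View pics/side0.png

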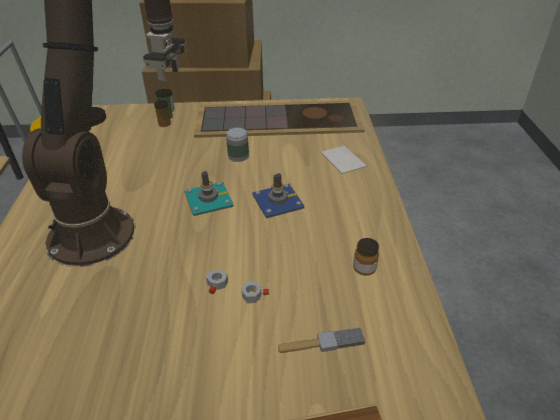

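Top view: the blue winder is at (225,208) and the turquoise one at (215,298). There are two collars: A at (380,240) with its screw at (380,226), and B at (363,279) with its screw at (376,282). A looks farther from the base (270,420). Next I measure both and make an enlarged crop.

```bash
python3 - <<'E'
from h import *
im=cv2.imread("pics/top0.png"); P=np.load("pics/top0P.npy")
hsv=cv2.cvtColor(im,cv2.COLOR_BGR2HSV).astype(int)
U,V=np.meshgrid(np.arange(560),np.arange(420))
def box(u,v,r): return (abs(U-u)<r)&(abs(V-v)<r)
for nm,u,v in(("A",380,240),("B",363,279)):
    b=box(u,v,25); m=b&(P[...,2]>0.018)&(P[...,2]<0.04)&(hsv[...,1]<60)
    q=P[m]; e=cv2.minEnclosingCircle(q[:,:2].astype(np.float32))
    r=b&(hsv[...,1]>170)&((hsv[...,0]<6)|(hsv[...,0]>172)); s=P[r]
    print(nm,"n",m.sum(),"mean",q.mean(0),"circ",e,"red",r.sum(),s.mean(0),"dist",np.hypot(*e[0]))
    d=s.mean(0)[:2]-np.array(e[0]);print("ang",np.arctan2(d[1],d[0]),np.hypot(*d))
# winder
b=box(225,208,42); blue=b&(hsv[...,0]>105)&(hsv[...,0]<125)&(hsv[...,1]>140)
mm=cv2.morphologyEx(blue.astype(np.uint8),cv2.MORPH_CLOSE,np.ones((5,5)))
q=P[blue]; print("blue",q[:,2].mean(), cv2.minAreaRect(q[:,:2].astype(np.float32)))
y=b&(hsv[...,0]>18)&(hsv[...,0]<32)&(hsv[...,1]>190)&(P[...,2]>.006); print("yellow",y.sum(),P[y].mean(0))
h=b&(P[...,2]>0.085); print("shaft",h.sum(),P[h].mean(0), (P[h].min(0)+P[h].max(0))/2)
h=b&(P[...,2]>0.02)&(P[...,2]<0.035); print("housing",h.sum(),P[h].mean(0))
S=np.load("pics/side0P.npy")
for nm,u,v in(("A",251,291),("B",217,279)):
    q=S[v-14:v+15,u-14:u+15].reshape(-1,3); q=q[(q[:,2]>.018)&(q[:,2]<.04)]; print("side",nm,cv2.minEnclosingCircle(q[:,:2].astype(np.float32)))
q=S[170:190,265:290].reshape(-1,3); q=q[q[:,2]>.07]; print("side shaft",len(q),q.mean(0),q[:,2].max())
s=cv2.imread("pics/side0.png")
R=lambda c,w,h:cv2.resize(c,(w,h),interpolation=cv2.INTER_CUBIC)
out=np.vstack([np.hstack([R(im[170:250,185:265],400,300),R(im[210:300,330:420],400,300)]),np.hstack([R(s[165:219,244:316],400,300),R(s[260:314,200:272],400,300)])])
cv2.imwrite("pics/crop0.png",np.clip(out*1.6,0,255).astype(np.uint8))
E
```

```text
A n 247 mean [ 0.47704539 -0.25500911  0.0255208 ] circ ((0.47804734110832214, -0.2553081810474396), 0.027474088594317436) red 20 [ 0.51351578 -0.2544953   0.01993226] dist 0.5419515916117312
ang 0.022914314468733845 0.03547775028636253
B n 249 mean [ 0.3869738  -0.20670444  0.025674  ] circ ((0.38643571734428406, -0.20721106231212616), 0.026655476540327072) red 24 [ 0.37662959 -0.24185657  0.02047404] dist 0.4384848777140567
ang -1.8466235462905298 0.03600654666746648
blue 0.015376887683889959 ((0.5129452347755432, 0.10991411656141281), (0.23242463171482086, 0.1326438933610916), 24.53008270263672)
yellow 36 [0.59124719 0.14092704 0.02362105]
shaft 105 [0.52673227 0.09496816 0.37541759] [0.50206215 0.06972846 0.62413933]
housing 299 [0.55477854 0.1274328  0.02955619]
side A ((0.48051270842552185, -0.2551323175430298), 0.030668742954730988)
side B ((0.38170889019966125, -0.21693703532218933), 0.035419732332229614)
side shaft 87 [0.55586787 0.09640452 0.11092867] 0.9448836571468926
```

View pics/crop0.png

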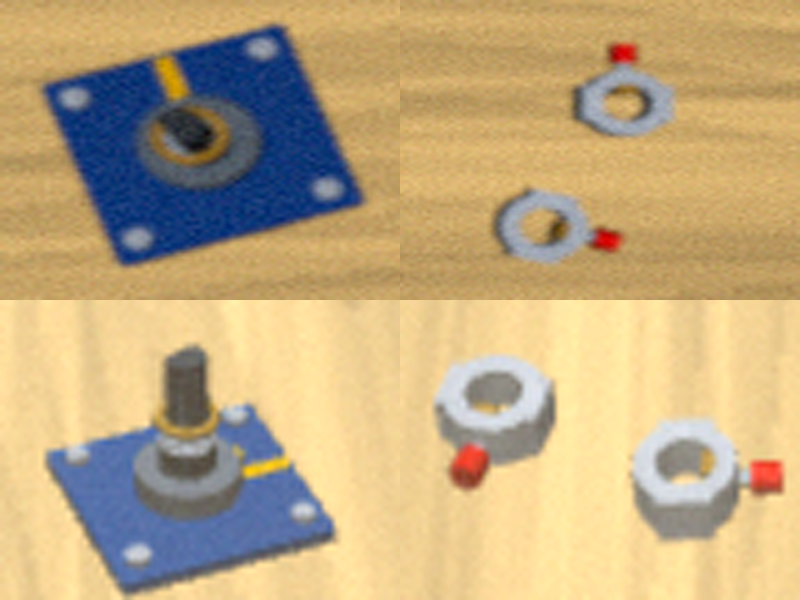

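Crop: collar A (farthest, 0.54 m against 0.44 m) has its screw towards +x, and it is the one to take. The spindle's white flat faces lower-left in the top view, which is about -x,+y. Next I refine the winder pose.

```bash
python3 - <<'E'
from h import *
from scipy.optimize import least_squares
im=cv2.imread("pics/top0.png"); P=np.load("pics/top0P.npy"); D=np.load("pics/top0.npy")
K,o,R,_=cam("top")
hsv=cv2.cvtColor(im,cv2.COLOR_BGR2HSV).astype(int)
def ray(u,v,z,n="top"):
    K,o,R,_=cam(n); d=R@np.array([(u-K[0,2])/K[0,0],-(v-K[1,2])/K[1,1],-1]); return o+d*(z-o[2])/d[2]
U,V=np.meshgrid(np.arange(560),np.arange(420))
b=(abs(U-225)<42)&(abs(V-208)<42)
blue=(b&(hsv[...,0]>105)&(hsv[...,0]<125)&(hsv[...,1]>140)).astype(np.uint8)
c=max(cv2.findContours(cv2.morphologyEx(blue,cv2.MORPH_CLOSE,np.ones((5,5))),0,2)[0],key=cv2.contourArea)
q=np.array([ray(u,v,.012)[:2] for u,v in c[:,0]],np.float32)
print("plate",cv2.minAreaRect(q))
y=b&(hsv[...,0]>18)&(hsv[...,0]<32)&(hsv[...,1]>190)
n,l,st,ce=cv2.connectedComponentsWithStats(y.astype(np.uint8)); 
for i in range(1,n):
    if st[i,4]>8: print("yel",st[i],ce[i],ray(*ce[i],.012))
zz=P[...,2]; ok=b&(D>0)
for a,e in((.095,.115),(.055,.075),(.02,.036)):
    h=ok&(zz>a)&(zz<e); print(a,h.sum(),P[h].mean(0),cv2.minEnclosingCircle(P[h][:,:2].astype(np.float32)))
w=cv2.resize(im[188:222,205:245],(800,680)[0:2] if 0 else (700,595),interpolation=cv2.INTER_NEAREST)
cv2.imwrite("pics/crop1.png",np.clip(w*2.2,0,255).astype(np.uint8))
E
```

```text
plate ((0.5577689409255981, 0.12995126843452454), (0.12488531321287155, 0.12468963861465454), 19.305559158325195)
yel [217 186   5  10  29] [218.89655172 190.65517241] [0.60236381 0.14595394 0.012     ]
0.095 75 [0.55888897 0.12760094 0.10440607] ((0.5580599308013916, 0.12972761690616608), 0.012017790228128433)
0.055 106 [0.55510711 0.12820678 0.06376833] ((0.55848228931427, 0.1297490894794464), 0.018918925896286964)
0.02 301 [0.55480265 0.12750651 0.02959523] ((0.5576379299163818, 0.13156256079673767), 0.07440757006406784)
```

View pics/crop1.png

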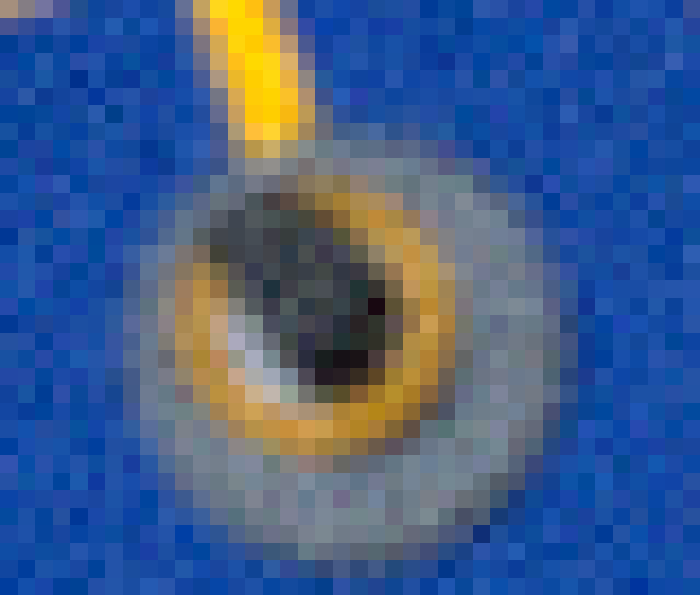

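The plate fit gives centre (0.558, 0.130) and yaw 0.337 rad. Its 125 mm sides and the 12 mm shaft radius match. The flat's chord runs from (215,265) to (325,395) in the crop. I refine the flat angle with a quick mask fit and start the transit.

```bash
python3 - <<'E'
from h import *
P=np.load("pics/top0P.npy"); D=np.load("pics/top0.npy")
K,o,R,_=cam("top")
us,vs=np.meshgrid(np.arange(205,245),np.arange(185,228))
z=P[185:228,205:245,2]; m=(z>.092)&(z<.115)
def ray(u,v,zz):
    d=np.stack([(u-K[0,2])/K[0,0],-(v-K[1,2])/K[1,1],-np.ones(u.shape)],-1)@R.T
    return o+d*((zz-o[2])/d[...,2])[...,None]
best=[]
Q=ray(us,vs,.104)
for cx in np.arange(.554,.5621,.001):
  for cy in np.arange(.126,.1341,.001):
    x=Q[...,0]-cx;y=Q[...,1]-cy; disk=np.hypot(x,y)<.0115
    for a in np.arange(1.5,3.2,.04):
      mod=disk&(x*np.cos(a)+y*np.sin(a)<.0068)
      best.append(((mod&m).sum()/(mod|m).sum(),cx,cy,a))
best.sort(reverse=True); b=np.array(best[:40]); print(b[:5],b.mean(0),b.std(0))
E
```

```text
[[0.87012987 0.557      0.128      2.34      ]
 [0.87012987 0.557      0.128      2.3       ]
 [0.85897436 0.558      0.128      2.26      ]
 [0.85714286 0.557      0.128      2.26      ]
 [0.85714286 0.557      0.128      2.22      ]] [0.84339137 0.558      0.12855    2.186     ] [0.01099703 0.0007746  0.00073993 0.12507598]
```

>>> apply_moves([
  [100,0.52,-0.65,0,0.155],
  [100,0.52,-0.65,0,0.155],
  [100,0.52,-0.65,0,0.155],
  [100,0.52,-0.65,0,0.155],
  [100,0.52,-0.65,0,0.155],
  [100,0.52,-0.65,0,0.155],
  [100,0.52,-0.65,0,0.155],
  [100,0.52,-0.65,0,0.155],
  [100,0.52,-0.65,0,0.155],
  [100,0.52,-0.65,0,0.155],
  [100,0.52,-0.64,0,0.155],
  [100,0.5,-0.64,0,0.155],
], newtons=15)

```text
clock: 1.6
position: [0.5585, 0.1289, 0.2265]
ee_rot: [0.977, -2.985, -0.0]
force: [0.5, 0.3, -0.8]
width: 1.0
gripper_force: 0.0
```

Tool line is at 2.20 rad against the flat at about 2.24. I descend so the tips stop at about 70 mm, then close.

>>> apply_moves([
  [100,0,0,-0.5,0.08],
  [100,0,0,-0.5,0],
  [100,0,0,-0.5,0],
  [100,0,0,-0.5,0],
  [100,0,0,-0.4,0],
  [100,0,0,-0.2,0],
  [50,0,0,0,0],
  [20,0,0,0,0],
  [0,0,0,0,0],
  [0,0,0,0,0],
  [0,0,0,0,0],
  [0,0,0,0,0],
], newtons=15)

```text
clock: 3.1
position: [0.5578, 0.1304, 0.0708]
ee_rot: [-1.033, 2.967, 0.0]
force: [0.1, -0.9, 0.7]
width: 0.396
gripper_force: 0.0
```

>>> apply_moves([
  [0,0,0,0,0],
  [0,0,0,0,0],
  [0,0,0,0,0],
  [0,0,0,0,0],
], newtons=15)

```text
clock: 3.6
position: [0.5595, 0.1282, 0.0708]
ee_rot: [-1.029, 2.966, -0.004]
force: [5.5, -5.9, -3.6]
width: 0.202
gripper_force: 15.0
```

Width is 18.6 mm, so the fingers are square on the flat. I turn it by -1.90 rad to the yellow mark, letting the tool orbit slightly for the eccentric grip.

>>> apply_moves([
  [0,0,-0.007,0,-0.317],
  [0,0,-0.007,0,-0.317],
  [0,-0.002,-0.007,0,-0.317],
  [0,-0.002,-0.007,0,-0.317],
  [0,-0.004,-0.007,0,-0.317],
  [0,-0.004,-0.006,0,-0.317],
  [0,-0.005,0.003,0,-0.317],
  [0,-0.005,0.004,0,-0.317],
  [0,-0.005,0.005,0,-0.317],
  [0,-0.005,0.005,0,-0.317],
  [0,-0.005,0.005,0,-0.317],
  [0,-0.004,0.004,0,-0.313],
], newtons=20)

```text
clock: 5.1
position: [0.5558, 0.129, 0.0708]
ee_rot: [1.819, 2.56, 0.0]
force: [2.2, -1.0, -4.4]
width: 0.201
gripper_force: 20.0
```

>>> apply_moves([
  [0,0,0,0,0],
  [0,0,0,0,0],
  [0,0,0,0,0],
])

```text
clock: 5.48
position: [0.5558, 0.1291, 0.0708]
ee_rot: [1.81, 2.567, 0.001]
force: [4.4, -2.6, -3.2]
width: 0.205
gripper_force: 20.0
```

```bash
python3 - <<'E'
from h import *
s=observe(); r=s["ee_rot"]; print((2*np.arctan2(r[1],r[0])-np.pi/2)%np.pi,s["joints"],s["width"]*92,s["ft_torque"])
# yaw of plate from side view
im,d=grab("side","s1"); hsv=cv2.cvtColor(im,cv2.COLOR_RGB2HSV).astype(int)
K,o,R,_=cam("side")
U,V=np.meshgrid(np.arange(560),np.arange(420)); b=(abs(U-278)<32)&(abs(V-198)<25)
a=(b&(hsv[...,0]>105)&(hsv[...,0]<125)&(hsv[...,1]>120)).astype(np.uint8)
c=max(cv2.findContours(cv2.morphologyEx(a,cv2.MORPH_CLOSE,np.ones((7,7))),0,2)[0],key=cv2.contourArea)[:,0].astype(float)
dd=np.stack([(c[:,0]-K[0,2])/K[0,0],-(c[:,1]-K[1,2])/K[1,1],-np.ones(len(c))],-1)@R.T
q=(o+dd*((.012-o[2])/dd[:,2])[:,None])[:,:2].astype(np.float32); print(cv2.minAreaRect(q))
E
```

```text
0.3425545128423466 [-0.7270962   0.5778558   0.58360567  1.90981981 -0.44045253  0.78261014
  0.4429748 ] 18.87509238567877 [-0.5931937  -0.89694388 -0.02241786]
((0.5562642812728882, 0.12945866584777832), (0.125227689743042, 0.12527306377887726), 19.349018096923828)
```

Now release and rise. Turn to line 1.59 for collar A while travelling.

>>> apply_moves([
  [100,0,0,0,0],
  [100,0,0,0,0],
  [100,0,0,0,0],
  [100,0,0,0,0],
  [100,0,0,0,0],
  [100,0,0,0.4,0],
  [100,0,0,0.6,0],
  [100,0,0,0.6,0],
])

```text
clock: 6.52
position: [0.5551, 0.1293, 0.1676]
ee_rot: [-1.812, -2.566, 0.001]
force: [0.8, 0.2, -0.4]
width: 0.985
gripper_force: 0.0
```

>>> apply_moves([
  [100,-0.11,-0.54,0,0.21],
  [100,-0.11,-0.54,0,0.21],
  [100,-0.11,-0.54,0,0.21],
  [100,-0.11,-0.54,0,0.21],
  [100,-0.11,-0.54,0,0.21],
  [100,-0.11,-0.54,0,0.21],
  [100,-0.11,-0.54,0,0.21],
  [100,-0.11,-0.54,0,0.21],
  [100,-0.11,-0.54,0,0.21],
  [100,-0.11,-0.54,0,0.21],
  [100,-0.1,-0.5,0,0.2],
  [100,-0.09,-0.5,0,0.2],
])

```text
clock: 8.02
position: [0.4776, -0.2556, 0.1668]
ee_rot: [-0.037, 3.141, 0.0]
force: [0.5, 0.1, 0.4]
width: 1.001
gripper_force: 0.0
```

```bash
python3 - <<'E'
from h import *
s=observe(); r=s["ee_rot"]; print((2*np.arctan2(r[1],r[0])-np.pi/2)%np.pi,s["joints"],s["position"],s["width"]*92)
a,_=grab("top","t2"); b,_=grab("side","s2")
R=lambda c:cv2.resize(c,(400,300),interpolation=cv2.INTER_CUBIC)
cv2.imwrite("pics/crop2.png",np.clip(np.vstack([np.hstack([R(a[192:222,205:245]),R(b[160:205,250:310])]),np.hstack([R(a[195:285,320:440]),R(b[190:310,190:350])])])[:,:,::-1]*1.8,0,255).astype(np.uint8))
E
```

```text
1.5940441040633 [ 0.06557896  0.37466234  0.43597104  1.88041491 -0.19444274  0.92796547
  2.18623078] [ 0.47756316 -0.25556787  0.16677403] 92.07791050975584
```

View pics/crop2.png

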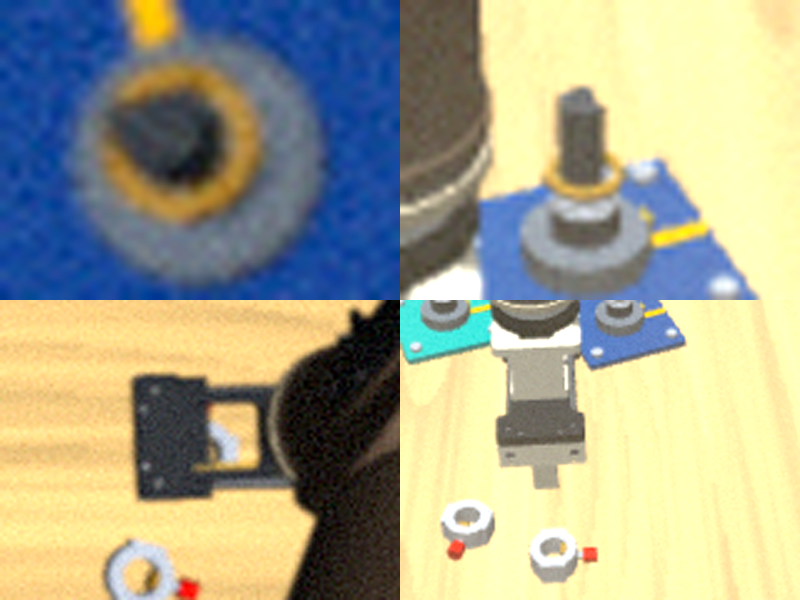

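The flat now faces the yellow mark (upper edge of the shaft in the top crop), and the gripper is over collar A. I descend to tip height of about 4 mm and grip.

>>> apply_moves([
  [100,0.005,0.005,-0.5,0],
  [100,0,0,-0.5,0],
  [100,0,0,-0.5,0],
  [100,0,0,-0.5,0],
  [100,0,0,-0.4,0],
  [100,0,0,-0.2,0],
  [100,0,0,-0.11,0],
  [60,0,0,0,0],
  [50,0,0,0,0],
  [40,0,0,0,0],
  [40,0,0,0,0],
  [40,0,0,0,0],
], newtons=10)

```text
clock: 9.62
position: [0.4784, -0.2544, 0.0044]
ee_rot: [-0.032, 3.141, -0.0]
force: [-0.6, -0.3, 2.4]
width: 0.547
gripper_force: 9.9
```

>>> apply_moves([
  [0,0,0,0,0],
  [0,0,0,0,0],
  [0,0,0,0,0],
  [0,0,0,0,0],
  [0,0,0,0,0],
], newtons=50)

```text
clock: 10.25
position: [0.4784, -0.2544, 0.0044]
ee_rot: [-0.032, 3.141, -0.0]
force: [-0.8, 1.1, 4.0]
width: 0.544
gripper_force: 49.7
```

Width is 50.05 mm, so the grip is on the spanner flats. Lift and carry it over the winder.

>>> apply_moves([
  [0,0,0,0.3,0],
  [0,0,0,0.6,0],
  [0,0,0,0.6,0],
  [0,0,0,0.6,0],
  [0,0,0,0.23,0],
])

```text
clock: 10.88
position: [0.479, -0.2547, 0.1464]
ee_rot: [-0.031, 3.138, -0.001]
force: [0.7, -0.1, -2.9]
width: 0.539
gripper_force: 49.7
```

>>> apply_moves([
  [0,0.11,0.4,0,0.05],
  [0,0.11,0.54,0,0.05],
  [0,0.11,0.56,0,0.05],
  [0,0.11,0.56,0,0.05],
  [0,0.11,0.56,0,0.06],
  [0,0.11,0.56,0,0.06],
  [0,0.11,0.56,0,0.06],
  [0,0.11,0.56,0,0.06],
  [0,0.11,0.56,0,0.05],
  [0,0.11,0.56,0,0.05],
  [0,0.11,0.54,0,0.05],
  [0,0.11,0.45,0,0.05],
])

```text
clock: 12.38
position: [0.557, 0.1317, 0.1433]
ee_rot: [0.534, -3.094, 0.0]
force: [-0.2, 0.3, -2.0]
width: 0.541
gripper_force: 49.7
```

```bash
python3 - <<'E'
from h import *
s=observe(); r=s["ee_rot"]; L=(2*np.arctan2(r[1],r[0])-np.pi/2)%np.pi; p=s["position"]; print(L,p,s["width"]*92,s["force"])
f=L-np.pi/2
a,da=grab("top","t3"); b,db=grab("side","s3")
for n,im,d in(("top",a,da),("side",b,db)):
    hsv=cv2.cvtColor(im,cv2.COLOR_RGB2HSV).astype(int); P=cloud(n,d)
    m=(hsv[...,1]>150)&((hsv[...,0]<8)|(hsv[...,0]>170))&(P[...,2]>.1)&(P[...,2]<.2)&(np.hypot(P[...,0]-p[0],P[...,1]-p[1])<.08)
    q=P[m]-p; print(n,m.sum(),"along",(q[:,0]*np.cos(f)+q[:,1]*np.sin(f))[[0]] if 0 else np.percentile(q[:,0]*np.cos(f)+q[:,1]*np.sin(f),[2,50,98]),"across",np.percentile(-q[:,0]*np.sin(f)+q[:,1]*np.cos(f),[2,50,98]),"z",np.percentile(q[:,2],[2,50,98]))
    c=proj(n,[[p[0],p[1],p[2]+.01]])[0].astype(int); print(c)
    w=im[max(0,c[1]-38):c[1]+37,max(0,c[0]-50):c[0]+50]; cv2.imwrite(f"pics/w_{n}.png",cv2.resize(np.clip(w[:,:,::-1].astype(float)*1.8,0,255).astype(np.uint8),(400,300),interpolation=cv2.INTER_CUBIC))
cv2.imwrite("pics/crop3.png",np.hstack([cv2.imread("pics/w_top.png"),cv2.imread("pics/w_side.png")]))
E
```

```text
1.9126802644200414 [0.55699124 0.1317045  0.14330321] 49.77983413846751 [-0.20287742  0.25129754 -2.0151702 ]Traceback (most recent call last):
  File "<stdin>", line 8, in <module>
    return _quantile_unchecked(
        a, q, axis, out, overwrite_input, method, keepdims, weights)
    return _ureduce(a,
                    func=_quantile_ureduce_func,
    ...<5 lines>...
                    overwrite_input=overwrite_input,
                    method=method)
    r = func(a, **kwargs)
    result = _quantile(arr,
                       quantiles=q,
    ...<2 lines>...
                       out=out,
                       weights=wgt)
    slices_having_nans = np.isnan(arr[-1, ...])
                                  ~~~^^^^^^^^^
IndexError: index -1 is out of bounds for axis 0 with size 0
```

```bash
cat > m.py <<'E'
from h import *
import sys
t=sys.argv[1]
s=observe(); r=s["ee_rot"]; L=(2*np.arctan2(r[1],r[0])-np.pi/2)%np.pi; p=s["position"]; print("line",L,p,s["width"]*92,s["force"],"clock",s["clock"])
f=L-np.pi/2; W=[]
for n in("top","side"):
    im,d=grab(n,t+n)
    hsv=cv2.cvtColor(im,cv2.COLOR_RGB2HSV).astype(int); P=cloud(n,d); Q=P-p
    near=(np.hypot(Q[...,0],Q[...,1])<.08)&(abs(Q[...,2])<.06)
    al=Q[...,0]*np.cos(f)+Q[...,1]*np.sin(f); ac=-Q[...,0]*np.sin(f)+Q[...,1]*np.cos(f)
    for nm,m in(("red",near&(hsv[...,1]>140)&((hsv[...,0]<8)|(hsv[...,0]>170))),("grey",near&(hsv[...,1]<50)&(Q[...,2]<.03)&(Q[...,2]>-.01))):
        if m.sum()>3: print(n,nm,m.sum(),*[np.round(np.percentile(x[m],[3,50,97])*1e3,1) for x in(al,ac,Q[...,2])])
    c=proj(n,p+[0,0,.01])[0].astype(int); print(c)
    w=im[max(0,c[1]-38):c[1]+37,max(0,c[0]-50):c[0]+50]
    W.append(cv2.resize(np.clip(w[:,:,::-1].astype(float)*1.8,0,255).astype(np.uint8),(400,300),interpolation=cv2.INTER_CUBIC))
cv2.imwrite(f"pics/{t}crop.png",np.hstack(W))
E
python3 m.py a
```

```text
line 1.9163797730035794 [0.55747621 0.13443197 0.14335379] 49.991794807223286 [-0.51429013 -0.30039323 -2.10824848] clock 12.475
[215 201]
side grey 142 [-27.3 -15.    5. ] [-44.4 -17.2  18.1] [ 1.2 18.2 26.9]
[276 160]
```

View pics/acrop.png

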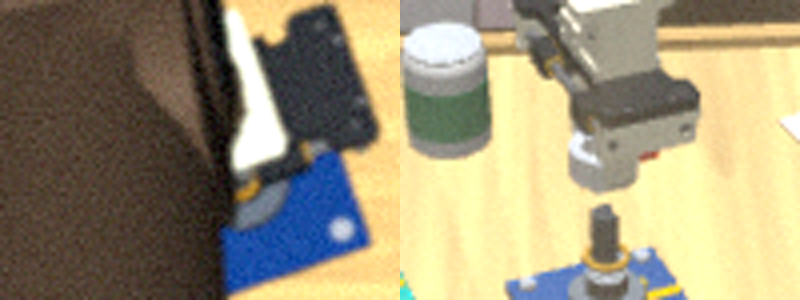

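The top view is blocked by the arm. In the side crop the collar (600,160) sits above the spindle (603,230), with the red knob peeking out at (650,155). I measure the offset along the approach relative to the spindle in that same image.

```bash
python3 - <<'E'
from h import *
s=observe(); p=s["position"]; print(p)
im=cv2.imread("pics/aside.png").astype(int); d=np.load("pics/aside.npy"); P=cloud("side",d)
g=im.sum(2)
print(proj("side",[[.558,.13,.09],[.558,.13,.105],[p[0],p[1],.152],[p[0]-.0245*1,p[1],.152]]))
print("spindle rows"); 
for v in range(174,185,2): print(v,g[v,268:290])
print("collar");
for v in range(156,170,2): print(v,g[v,262:292])
E
```

```text
[0.55717969 0.13036064 0.14346868]
[[277.45005309 178.75424709]
 [277.37895227 174.75723382]
 [276.87188244 161.82853565]
 [268.69548403 162.09653157]]
spindle rows
174 [402 392 394 375 381 312 260 200 206 202 204 356 388 378 379 389 387 391
 410 419 417 402]
176 [399 390 385 372 378 282 198 193 209 202 198 184 240 368 394 382 391 392
 394 416 416 407]
178 [390 403 374 379 371 277 179 160 164 147 161 144 230 371 389 385 390 392
 399 405 412 405]
180 [402 396 392 381 373 273 169 153 150 150 160 152 237 370 390 394 392 392
 390 399 391 391]
182 [405 400 395 376 374 318 194 150 156 150 147 140 229 367 394 400 393 391
 397 392 382 389]
184 [407 406 399 374 314 236 159 148 154 151 137 146 175 245 280 356 359 384
 374 356 269 266]
collar
156 [383 376 388 379 371 377 387 412 424 417 332 330 262 255 249 262 262 255
 253 262 256 260 261 251 260 263 256 257 263 262]
158 [382 384 397 377 378 373 409 413 413 315 250 249 268 250 262 252 186 167
 221 253 252 260 257 261 259 259 268 260 256 274]
160 [386 379 383 388 387 370 303 378 404 415 389 325 316 241 258 270 263 249
 259 257 251 252 252 257 238 203 197 177 266 392]
162 [383 384 386 379 380 376 278 255 245 290 327 376 403 347 288 252 256 250
 236 238 255 240 246 286 295 330 391 405 414 412]
164 [394 394 388 385 385 383 284 245 254 262 257 272 247 255 255 238 243 251
 234 239 245 238 259 318 412 418 406 406 411 410]
166 [394 380 386 387 389 386 337 272 263 257 257 251 246 253 244 242 245 243
 245 247 242 232 249 333 415 419 405 390 408 412]
168 [395 387 388 385 391 385 389 390 341 287 271 263 250 256 256 249 232 222
 225 223 247 297 390 416 426 421 418 404 405 415]
```

The collar sits about 1.6 mm behind the tool along its +x, and the screw position in the first top view agrees with this. Both pinches put the spindle axis at (0.558, 0.130), so the TCP target is about (0.5595, 0.1305). I settle there and lower it to just above the tip.

>>> apply_moves([
  [0,0.038,0,-0.2,0],
  [0,0,0,-0.2,0],
  [0,0,0,-0.1,0],
  [0,0,0,0,0],
  [0,0,0,0,0],
  [0,0,0,0,0],
  [0,0,0,0,0],
], newtons=60)

```text
clock: 13.45
position: [0.5599, 0.1304, 0.1142]
ee_rot: [-0.532, 3.096, 0.0]
force: [0.5, -0.1, -1.6]
width: 0.537
gripper_force: 59.7
```

```bash
python3 m.py b; python3 - <<'E'
from h import *
s=observe(); print(s["position"],s["ee_rot"])
g=cv2.imread("pics/bside.png").astype(int).sum(2)
for v in range(164,186,2): print(v,g[v,262:292])
E
```

```text
line 1.910982013650567 [0.55989655 0.13042241 0.11423499] 49.4014683527186 [ 0.49958353 -0.12398447 -1.55513712] clock 13.45
[219 202]
side grey 134 [-26.7 -14.4   3.9] [-42.2 -16.8  18.1] [-1.1 17.3 26.4]
[277 169]
[0.55984589 0.13036767 0.11414761] [-5.31658233e-01  3.09587191e+00  1.55636096e-04]
164 [384 393 391 391 387 381 385 394 379 410 329 201 149 191 233 256 262 265
 264 267 259 254 262 273 253 260 271 264 263 264]
166 [391 394 392 386 391 385 382 414 417 432 377 269 249 236 249 259 257 231
 200 249 261 265 253 259 258 265 268 262 261 266]
168 [389 386 395 388 380 388 388 333 382 417 421 358 300 282 256 253 266 205
 212 258 269 265 260 261 259 255 263 257 253 245]
170 [386 391 396 395 395 387 396 274 246 290 368 392 401 415 316 261 263 270
 257 265 260 259 255 245 218 292 290 334 395 412]
172 [394 389 391 402 396 393 394 303 252 249 255 259 264 252 255 264 246 257
 254 244 246 247 249 244 318 413 412 402 406 407]
174 [388 393 404 400 394 393 401 342 270 246 258 267 261 243 246 249 249 256
 245 249 246 245 236 236 312 416 417 406 403 413]
176 [382 393 395 395 392 398 400 400 345 309 274 259 257 246 253 254 240 241
 241 232 225 229 304 374 396 406 422 406 402 409]
178 [374 394 395 397 397 389 400 400 385 381 372 282 176 174 226 222 201 190
 248 375 392 393 390 394 397 402 413 401 404 412]
180 [374 384 389 401 400 400 400 407 397 376 369 270 179 157 160 161 156 154
 237 368 395 385 384 396 400 400 391 396 395 409]
182 [369 386 387 400 390 399 405 411 387 374 375 320 192 148 144 155 153 147
 231 370 387 394 380 395 397 404 384 387 400 391]
184 [379 381 394 399 404 400 404 404 397 387 329 244 169 163 149 146 155 151
 172 242 281 359 352 384 376 362 276 271 358 386]
```

Collar axis is at column 276.9 against the spindle's 276.9, so it's aligned. Insert slowly while watching the force.

>>> apply_moves([
  [0,0,0,-0.04,0],
  [0,0,0,-0.04,0],
  [0,0,0,-0.04,0],
  [0,0,0,-0.04,0],
  [0,0,0,-0.04,0],
  [0,0,0,-0.04,0],
  [0,0,0,0,0],
])

```text
clock: 14.42
position: [0.5599, 0.1304, 0.0994]
ee_rot: [-0.532, 3.096, -0.0]
force: [0.8, -0.2, -2.3]
width: 0.542
gripper_force: 59.7
```

No contact force with the underside at about 95 mm, so it has entered cleanly. Continue to the washer.

>>> apply_moves([
  [0,0,0,-0.05,0],
  [0,0,0,-0.05,0],
  [0,0,0,-0.05,0],
  [0,0,0,-0.05,0],
  [0,0,0,-0.05,0],
  [0,0,0,-0.05,0],
  [0,0,0,-0.05,0],
  [0,0,0,-0.05,0],
  [0,0,0,-0.04,0],
  [0,0,0,0,0],
])

```text
clock: 15.68
position: [0.5599, 0.1303, 0.0729]
ee_rot: [-0.532, 3.096, -0.0]
force: [3.3, 1.0, -4.8]
width: 0.545
gripper_force: 59.7
```

>>> apply_moves([
  [0,0,0,-0.03,0],
  [0,0,0,-0.03,0],
  [0,0,0,-0.03,0],
  [0,0,0,-0.03,0],
  [0,0,0,-0.03,0],
  [0,0,0,0,0],
  [0,0,0,0,0],
])

```text
clock: 16.55
position: [0.5599, 0.1304, 0.0642]
ee_rot: [-0.532, 3.096, 0.0]
force: [1.7, 0.8, 4.0]
width: 0.546
gripper_force: 59.7
```

The washer spring is felt. Press on until the force rises above the spring's 10 N, which marks the stop.

>>> apply_moves([
  [0,0,0,-0.03,0],
  [0,0,0,-0.03,0],
  [0,0,0,-0.02,0],
  [0,0,0,0,0],
  [0,0,0,0,0],
])

```text
clock: 17.18
position: [0.5599, 0.1304, 0.0596]
ee_rot: [-0.532, 3.096, 0.0]
force: [-0.2, 0.5, 6.6]
width: 0.54
gripper_force: 59.7
```

>>> apply_moves([
  [0,0,0,-0.02,0],
  [0,0,0,0,0],
  [0,0,0,0,0],
])

```text
clock: 17.55
position: [0.56, 0.1304, 0.0593]
ee_rot: [-0.531, 3.096, 0.001]
force: [-1.6, -0.1, 17.4]
width: 0.541
gripper_force: 59.7
```

It is on the stop: force jumped to 17 N with no further travel at the expected height. Add a little margin, then verify in a picture.

>>> apply_moves([
  [0,0,0,-0.008,0],
  [0,0,0,0,0],
  [0,0,0,0,0],
  [0,0,0,0,0],
  [0,0,0,0,0],
])

```text
clock: 18.18
position: [0.56, 0.1304, 0.0592]
ee_rot: [-0.531, 3.095, 0.001]
force: [-4.2, -0.9, 23.2]
width: 0.537
gripper_force: 59.7
```

```bash
python3 m.py c
```

```text
line 1.910818537093225 [0.55995396 0.13043129 0.0592235 ] 49.402532382782766 [-4.15354072 -0.8912738  23.23806202] clock 18.175
[222 204]
side grey 120 [-27.4 -16.4   6.5] [-41.9 -17.1  13.9] [-2.7 17.7 26.7]
[278 184]
```

View pics/ccrop.png

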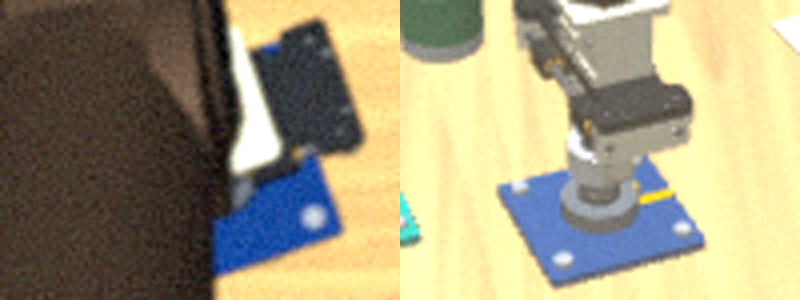

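The collar sits on the spindle right above the sleeve (600,165 in the side crop), washer pressed down, screw hidden behind the finger on the yellow-mark side. The force is steady at 23 N and the grip at 60 N.

```bash
python3 -c "
from cell import arm; print(arm.sign_off())"
```

```text
the job is handed in; nothing more can be done
None
```

I turned the spindle's flat to the yellow mark, slid the farther collar onto it, and handed in while still gripping it (60 N) and pressing the washer against its stop (23 N); the screw was hidden behind a finger in the last picture, so its direction is inferred from the tool angle.

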